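Stand the toppled beaker on the hold-to-run stirrer and hold its knob at the third click

TASK

Pick up the small glass beaker that has toppled over, stand it upright in the middle of the stirrer's round plate and let go of it. Then turn the stirrer's knob clockwise, counting the clicks, to the third stop and no farther, and finish while still holding the knob there, because it springs back when it is let go. Leave the timer and the little weighing bottle where they stand.

Things in the scene. Friction and masses are not known exactly. Their poses are not given: they have to be found in the camera images.
- beaker_mid (a point): centre (half-way up, on the axis) of the small empty glass beaker, 43 mm in diameter, 56 mm tall, open at its rim, about 50 g, a flat white strip (16x44 mm) along one side; it starts lying on that strip in front of the titrator, on the tan top (z = 4.5 mm), rim to the left and towards the robot. z runs along the beaker from base to rim; the base is 28 mm behind this point, the rim 28 mm ahead
- plate_centre (a point): centre of the top face of the stirrer's round white plate, 120 mm in diameter, at z = 70 mm. The stirrer is a box, 270 mm long and 136 mm wide, fixed to the worktop, with the plate on its rear half and a lower deck (top at z = 46 mm) with the knob on its front half. x points from the knob to the plate, z up; the knob's axis is 140 mm from this point along -x
- knob_grip (a point): point on the knob's vertical axis at the height to grip it, z = 73 mm. The black knob is a round skirt, 50 mm in diameter, its top at z = 50 mm, with an upright bar grip on it, 13 mm wide, 44 mm long, its top at z = 87 mm. The x axis runs along the bar towards its white pointer line (at rest away from the robot), y across the bar, z up; the axes turn with the knob
- speed_knob (a joint): angle of the knob (rad): 0 at rest, growing clockwise seen from above, to 2.09. Clicks 0.419 rad (24 degrees) apart: stops at 0.419, 0.838, 1.257 (third), 1.676, 2.094, marked by ticks on the deck. Its return spring (0.07 N m at rest, 0.12 at the third stop) beats the detent (a ripple of about 0.05 N m, resisting just past a stop, helping just before the next): let go, it runs back to 0
- timer: white bench timer, 58x66x18 mm, lying flat on the worktop; origin at the centre of its underside; a bystander
- weighing_bottle: small round open glass weighing bottle, 35 mm in diameter, 36 mm tall, standing; origin at the centre of its underside; a bystander

How it is judged (in metres and radians):
On the way, in this order (a step that is already met when the one before it is completed fails the run):
1. the beaker stands upright on the middle of the stirrer's plate, let go and at rest, the knob not yet turned (angle between beaker_mid's own z axis and vertical below 0.1 rad and horizontal distance between beaker_mid and plate_centre below 0.03 m and z of beaker_mid in the frame of plate_centre between 0.024 and 0.032 m and contact force between the fingers and beaker below 0.1 N and linear speed of beaker below 0.02 m/s and value of joint speed_knob below 0.2 rad), for 0.2 s.
2. the knob is held at the third stop (value of joint speed_knob between 1.08 and 1.43 rad and contact force between the fingers and speed_knob above 1 N), for 0.2 s.
At the end, for the whole second after the job is handed in: the fingers still hold the knob (more than 1 N) and keep it still within 10 degrees (0.17 rad) of its third stop (1.257 rad), while the beaker, untouched, stands upright (within 6 degrees) at rest on the stirrer's plate, its centre within 30 mm of the plate's centre (all of step 2 and velocity of joint speed_knob between -0.1 and 0.1 rad/s and contact force between beaker and speed_knob below 0.1 N and angle between beaker_mid's own z axis and vertical below 0.1 rad and horizontal distance between beaker_mid and plate_centre below 0.03 m and z of beaker_mid in the frame of plate_centre between 0.024 and 0.032 m and contact force between each of the arm, the fingers and beaker below 0.1 N and linear speed of beaker below 0.02 m/s); the arm keeps its last pose, push and grip.
It fails at once if the knob was turned past the third stop (over half-way to the fourth) (value of joint speed_knob above 1.5 rad).
It fails at once if the timer was moved by over 30 mm (distance of timer from where it was at the start of the episode above 0.03 m).
It fails at once if the weighing bottle was moved by over 30 mm or tipped (distance of weighing_bottle from where it was at the start of the episode above 0.03 m or angle between weighing_bottle's own z axis and vertical above 0.5 rad).
It also fails if it takes over 51 s, if anything falls off the work surface, if the arm or the gripper's body presses on something with over 40 N, if the wrist force passes 120 N, or if a joint passes its speed limit or range.

ROBOT

A 6-joint arm with a two-finger parallel gripper is mounted at the origin on a cart in front of the work surface, level with it; the furniture and walls round the work are solid. World frame = base frame: x ahead of the robot, y to its left, z up, the work surface at z = 0. Lengths are in m, angles in degrees, forces in N, time in s.
With the tool pointing down it reaches from about 0.25 to 0.725 m from the base axis. Payload 9.7 kg.
Tool frame: the origin (TCP) lies where the fingers leave the gripper's body, on its centre line; the fingertips stand 73 mm ahead of it and the grasp point (between the pads) lies 54 mm ahead of it; z points along the fingers, y is the line along which they close (so a half turn about z gives the same grasp; the last joint's range is limited). The gripper opens to 85 mm and grips with 20 to 120 N. Pads are 22 mm wide; open, the fingers measure 114 mm over their backs; the gripper's body (76 mm by 85 mm) begins 54 mm behind the grasp point. The pads swing forward as they close: fully open they stand 13 mm farther back than shut.
Start: joints at [68.755, 4.979, 10.078, 95.1, 0, 90], TCP at [0.199, 0.513, 0.304] pointing down, gripper open.
Joint ranges: [-179.16, 179.16], [-48.56, 103.87], [-65.8, 70.77], [-126.05, 130.52], [-82.76, 87.17], [-180, 180]. Speed limits (degrees/s): [127.2, 127.2, 147.25, 180, 180, 180].

INTERFACE

Orientations are given as [roll, pitch, yaw] about the fixed x, y, z axes, in that order (R = Rz(yaw) Ry(pitch) Rx(roll)).
In Python, from workcell import sensors, imaging, bot gives the robot as it stands.
- The arm moves only by the tool apply_moves, never from a script. Its argument "rows" is a list of rows, each a list of 3 entries, a list of its own where there are three numbers: the shift along the tool's x, y, z in units of 10 cm (1.0 is 10 cm), then the turn, a rotation vector about the tool's x, y, z in units of 30 degrees (1.0 is 30 degrees), then the opening, from 0 (shut) to 1 (fully open). A call has 1 to 20 rows; each row is the pose to reach, as a shift and turn from the pose commanded when the call began, along the tool's axes at that moment; what a row does not reach only later rows make up. A row lasts 1/10 s, in which the tool goes at most 50 mm and 8.59 degrees, less where a joint would pass 70% of its speed; a pose out of reach is approached as far as the arm can. A call with a number of a shift or a turn outside -1 to 1 is refused whole. A call with a gripper value outside its range is refused whole. The fingers move at their own pace and stop on an object; "force" is the grip in N (left out, the last holds). Time passes only in rows, so rows that repeat a pose let the fingers close. It gives the time, the measured TCP pose, the force, the opening and the grip force at its end, in the units of the state.
- sensors.get_obs(): the state, without advancing time (a new reading comes with each control period).
- imaging.camera(name): name is "scene" or "top"; returns (picture, depth): 400x640x3 uint8, red, green, blue; 400x640 float32, m along the optical axis (not along the pixel's ray), 0 where there is no reading.
- imaging.get_calibration(name): a dict with "intrinsics" (3x3 intrinsics, pixels), "dist_coeffs" ([k1, k2, p1, p2, k3] as OpenCV has them; the pictures are not rectified), "world_from_camera" (4x4, takes a point from camera to world coordinates). Camera axes: x right, y down, z forward; pixel columns grow to the right and rows downward; lengths in m; the calibration is good to about 2 mm. A picture is of the moment at which its call begins. get_calibration takes no time and is no camera call.
- bot.job_done(): hands the job in; it is judged then, once.
The state is a dict: "time": time; "q": joint angles; "qd": joint speeds; "joint_efforts": joint torques, N m; "ee_pos": TCP position; "tcp_rot": TCP orientation; "wrist_force": force on the tool from outside, world axes, zero at the start; "torque": the same for the moment, N m; "opening": finger opening in m; "grasp_force": force on a finger pad.
Only numpy, scipy, OpenCV 4.12 (cv2) and the standard library are available. Lean on these libraries where they do the work, as an engineer would, in place of code of your own. Each camera call takes 0.05 s, during which the arm holds its last target. There are 200 camera calls.

## Working session

There is one attempt and no reset: what is moved stays moved. The work goes in short steps, Python scripts to look and compute and a tool call to move; the robot and the scene stay as the last step left them, time stands still between calls to the robot, and variables do not carry over. Pictures are saved under pics/ and viewed, at most 13 in all, crops included, and the job is handed in when it is done.

Besides the shell and the picture viewer there is one more tool, called after ">>>" by a JSON object that holds its "fn" and its "kwargs". apply_moves: Moves the arm, as the interface text tells. Its arguments: {"type":"object","properties":{"rows":{"type":"array"},"force":{"type":"number"}},"required":["rows"]}

```bash
mkdir -p pics; ls
cat > h.py <<'E'
import numpy as np, cv2
from workcell import sensors, imaging, bot
from scipy.spatial.transform import Rotation as R
def ray(name,uv,z):
    c=imaging.get_calibration(name);K=np.array(c["intrinsics"],float);T=np.array(c["world_from_camera"])
    p=cv2.undistortPoints(np.array(uv,float).reshape(-1,1,2),K,np.array(c["dist_coeffs"],float)).reshape(-1,2)
    d=np.c_[p,np.ones(len(p))]@T[:3,:3].T;o=T[:3,3]
    return o+d*((np.atleast_1d(z)-o[2])/d[:,2])[:,None]
def snap(name,tag):
    im,d=imaging.camera(name);cv2.imwrite(f"pics/{tag}.png",im[:,:,::-1]);np.save(f"pics/{tag}.npy",d);return im,d
E
python3 - <<'E'
from h import *
for n in ("scene","top"):
    snap(n,n+"0");print(n,np.round(imaging.get_calibration(n)["world_from_camera"],3).tolist())
print(sensors.get_obs())
E
```

```text
pics
scene [[0.78, -0.365, 0.508, 0.154], [-0.626, -0.461, 0.629, -0.352], [0.004, -0.809, -0.588, 0.566], [0.0, 0.0, 0.0, 1.0]]
top [[0.061, -0.972, 0.228, 0.373], [-0.998, -0.06, 0.008, 0.168], [0.006, -0.228, -0.974, 1.056], [0.0, 0.0, 0.0, 1.0]]
{'time': 0.1, 'q': array([6.87554669e+01, 5.00835769e+00, 1.00401510e+01, 9.50998802e+01,
       1.43234087e-03, 9.00024616e+01]), 'qd': array([ 0.02339622, -0.13016137,  0.0171342 ,  0.00089214, -0.02589033,
        0.05132073]), 'joint_efforts': array([ 4.96841676e-04, -5.21561337e+01,  4.65655267e+01,  1.60675828e-02,
        4.93019991e-05, -2.62252547e-05]), 'ee_pos': array([0.19924563, 0.5125187 , 0.30326035]), 'tcp_rot': array([-1.79931913e+02, -1.42941462e-03,  1.58753004e+02]), 'wrist_force': array([ 0.27929093,  0.61615378, -0.05061774]), 'torque': array([-0.00576498, -0.04436298, -0.0339322 ]), 'grasp_force': 0.0, 'opening': 0.08526647322908536}
```

View pics/top0.png

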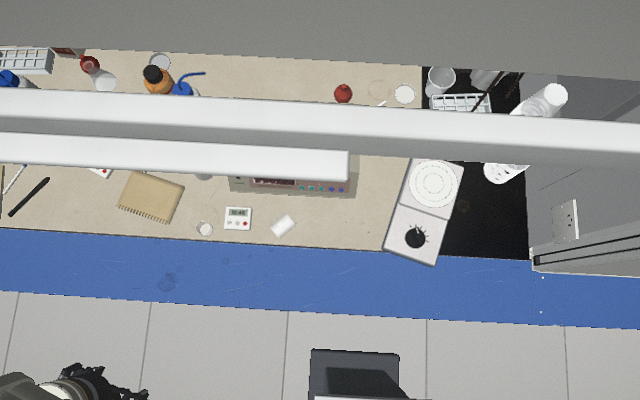

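View pics/scene0.png

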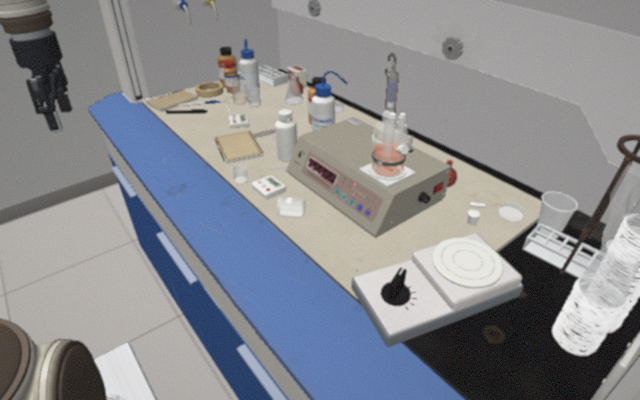

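The top view shows the beaker at (283,225), the timer at (237,217), the bottle at (204,228), the plate at about (434,183) and the knob at (415,236). White rails hang over the bench. I'll zoom in on these and get depths.

Run:
```python
from h import *
a=cv2.imread("pics/top0.png");b=cv2.imread("pics/scene0.png")
c=np.vstack([cv2.resize(a[195:245,190:310],(800,333),interpolation=2)[:290],cv2.resize(b[160:220,225:325],(500,300),interpolation=2)[:, :].copy() if 0 else np.hstack([cv2.resize(b[165:225,230:320],(400,267),interpolation=2),cv2.resize(a[150:270,370:480],(244,267),interpolation=2),np.zeros((267,156,3),np.uint8)])])
cv2.imwrite("pics/c.png",c)
d=np.load("pics/top0.npy")
cal=imaging.get_calibration("top");T=cal["world_from_camera"];K=cal["intrinsics"]
def w(u,v):
    z=d[v,u];p=cv2.undistortPoints(np.array([[[u,v]]],float),K,cal["dist_coeffs"])[0,0];return np.round(T[:3,:3]@[p[0]*z,p[1]*z,z]+T[:3,3],3)
for n,u,v in [("rail1",200,105),("rail1b",450,125),("rail2",200,148),("rail2lo",200,160),("wall",300,50),("rail1r",600,140),("rail2end",340,165),("beaker",283,225),("strip",278,221),("tan",320,235),("blue",283,270),("timer",237,217),("bottle",204,228),("plate",434,183),("deck",400,245),("knob",415,236),("titr",330,185),("titrtop",250,180),("bottleR",555,95)]: print(n,w(u,v))
print(K)
```

```text
rail1 [0.496 0.255 0.791]
rail1b [0.493 0.083 0.789]
rail2 [0.475 0.26  0.763]
rail2lo [0.466 0.259 0.763]
wall [0.466 0.179 0.911]
rail1r [ 0.489 -0.022  0.79 ]
rail2end [0.469 0.156 0.762]
beaker [0.54  0.258 0.046]
strip [0.55  0.271 0.043]
tan [ 0.528  0.166 -0.   ]
blue [ 0.435  0.253 -0.001]
timer [0.557 0.377 0.019]
bottle [0.526 0.461 0.006]
plate [ 0.661 -0.104  0.073]
deck [ 0.509 -0.029  0.042]
knob [ 0.527 -0.056  0.081]
titr [0.644 0.149 0.059]
titrtop [0.644 0.347 0.061]
bottleR [ 0.808 -0.302  0.274]
[[419.54916748   0.         318.17568127]
 [  0.         419.54916748 199.1773598 ]
 [  0.           0.           1.        ]]
```

View pics/c.png

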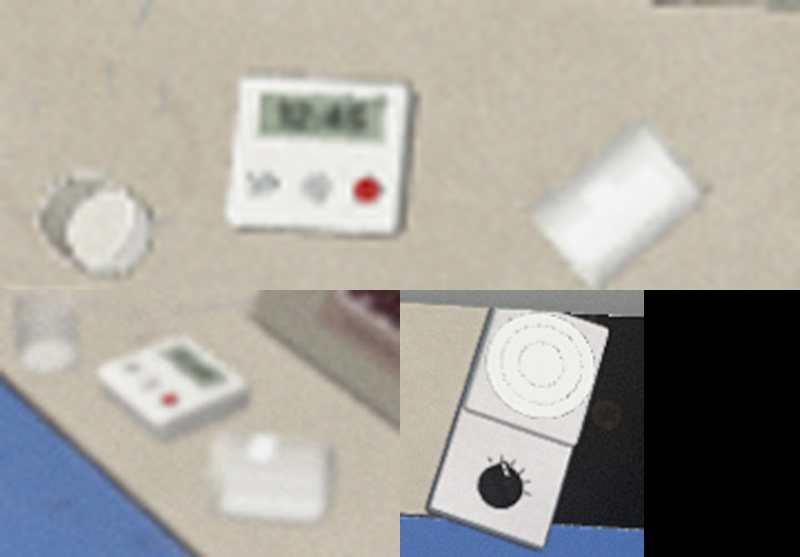

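The crops show the beaker's corners at about top-view px (269,226), (286,213), (295,223) and (280,238), with the rim at lower left. The plate centre is near (433.6,183.3) and the knob skirt near (415,237). Next I'll measure with masks.

Run:
```python
from h import *
a=cv2.imread("pics/top0.png");d=np.load("pics/top0.npy")
# knob: dark pixels on the deck
g=a.max(2);m=np.zeros(g.shape,np.uint8);m[222:252,400:432]=(g[222:252,400:432]<90)
m=cv2.morphologyEx(m,cv2.MORPH_OPEN,np.ones((3,3)))
n,l,s,c=cv2.connectedComponentsWithStats(m);k=1+s[1:,4].argmax();print("knob px",c[k],s[k])
pts=np.argwhere(l==k)[:,::-1];(kc,kr)=cv2.minEnclosingCircle(pts.astype(np.int32))
print("skirt",kc,kr,ray("top",[kc],.05).round(4),"centroid@.06",ray("top",[c[k]],.06).round(4))
# plate: rays onto z=.07, whitest pixels
m=np.zeros(g.shape,np.uint8);r=a[150:225,395:475].min(2);t,rr=cv2.threshold(r,0,255,cv2.THRESH_OTSU);
for th in (222,228,234,240):
    mm=np.zeros(g.shape,np.uint8);mm[150:225,395:475]=(r>th)*255
    mm=cv2.morphologyEx(mm,cv2.MORPH_OPEN,np.ones((3,3)))
    cs=max(cv2.findContours(mm,0,1)[0],key=cv2.contourArea);h=cv2.convexHull(cs).reshape(-1,2);w=ray("top",h,.07)
    A=np.c_[2*w[:,:2],np.ones(len(w))];x=np.linalg.lstsq(A,(w[:,:2]**2).sum(1),rcond=None)[0];print("plate",th,x[:2].round(4),np.sqrt(x[2]+x[0]**2+x[1]**2).round(4))
# beaker
hsv=cv2.cvtColor(a,cv2.COLOR_BGR2HSV);m=np.zeros(g.shape,np.uint8);R0=(slice(205,246),slice(262,303))
print("tan sat/val",np.median(hsv[228:238,310:330].reshape(-1,3),0))
m[R0]=(hsv[R0][:,:,1]<20)*255
cs=max(cv2.findContours(m,0,1)[0],key=cv2.contourArea);rect=cv2.minAreaRect(cs);bx=cv2.boxPoints(rect);print("beaker",rect,bx.round(1).tolist())
w=ray("top",bx,.03);print(w.round(4).tolist(),w.mean(0).round(4))
print([np.linalg.norm(w[i]-w[i-1]).round(4) for i in range(4)])
hand=190+np.array([530,640,702,597])/6.667,195+np.array([208,122,190,285])/6.667
w=ray("top",np.c_[hand],.03) if 0 else ray("top",np.array(hand).T,.03);print("hand",w.round(4).tolist(),w.mean(0).round(4))
v=(w[0]-w[1])+(w[3]-w[2]);print("rimward bearing",np.degrees(np.arctan2(v[1],v[0])))
```

```text
knob px [414.65972222 238.22222222] [405 229  20  19 288]
skirt (414.7178649902344, 237.93016052246094) 9.776701927185059 [[ 0.5272 -0.0627  0.05  ]] centroid@.06 [[ 0.5249 -0.0603  0.06  ]]
plate 222 [ 0.6614 -0.1019] 0.0588
plate 228 [ 0.6617 -0.1024] 0.0582
plate 234 [ 0.66   -0.0674] 0.0059Traceback (most recent call last):
  File "<stdin>", line 14, in <module>
ValueError: max() iterable argument is empty
```

Run:
```python
from h import *
a=cv2.imread("pics/top0.png");hsv=cv2.cvtColor(a,cv2.COLOR_BGR2HSV);m=np.zeros(a.shape[:2],np.uint8);R0=(slice(205,246),slice(262,303))
print("tan",np.median(hsv[228:238,310:330].reshape(-1,3),0))
m[R0]=(hsv[R0][:,:,1]<20)*255
cs=max(cv2.findContours(m,0,1)[0],key=cv2.contourArea);bx=cv2.boxPoints(cv2.minAreaRect(cs));w=ray("top",bx,.03)
print(bx.round(1).tolist(),w[:,:2].round(4).tolist(),w.mean(0).round(4),[np.linalg.norm(w[i]-w[i-1]).round(4) for i in range(4)])
hand=np.c_[190+np.array([530,640,702,597])/6.667,195+np.array([208,122,190,285])/6.667]
w=ray("top",hand,.03);print("hand",w[:,:2].round(4).tolist(),w.mean(0).round(4))
v=(w[0]-w[1])+(w[3]-w[2]);print("rimward",np.degrees(np.arctan2(v[1],v[0])))
# scene view check of the beaker's centre
b=cv2.imread("pics/scene0.png");uv=[[230+(270)/4.444,165+(478-290)/4.444]];print("scene",ray("scene",uv,.026).round(4))
```

```text
tan [ 21.  30. 195.]
[[268.3999938964844, 226.10000610351562], [286.29998779296875, 211.5], [296.3999938964844, 223.8000030517578], [278.5, 238.39999389648438]] [[0.5375, 0.2953], [0.5772, 0.2539], [0.5477, 0.2266], [0.5085, 0.2679]] [0.5427 0.2609 0.03  ] [np.float64(0.0399), np.float64(0.0573), np.float64(0.0402), np.float64(0.0569)]
hand [[0.5375, 0.2926], [0.5725, 0.2543], [0.5483, 0.2293], [0.5104, 0.2654]] [0.5422 0.2604 0.03  ]
rimward 134.41073802829985
scene [[0.5424 0.2601 0.026 ]]
```

```bash
cat >> h.py <<'E'
def U(deg): return np.array([np.cos(np.radians(deg)),np.sin(np.radians(deg)),0])
Z=np.array([0,0,1.])
TH=np.radians(35); B=np.array([.5425,.2605,.029]); RIM=134.; PL=np.array([.6615,-.102,.07]); KN=np.array([.527,-.0625,.073])
def grasp():
    t=-np.cos(TH)*Z-np.sin(TH)*U(RIM); y=U(RIM-90); return np.c_[np.cross(y,t),y,t]
def place(h):   # tool attitude with the beaker upright, heading h
    G=grasp(); t=np.cos(TH)*U(h)-np.sin(TH)*Z
    y=U(h-90)   # rotated grasp: a->Z, heading RIM->h
    Q=np.c_[U(RIM),np.cross(Z,U(RIM)),Z]; Q2=np.c_[Z,-np.cross(U(h),Z) if 0 else np.cross(Z,U(h)),-U(h)]
    # a->Z, (Z)->-h, lateral: a x.. right handed
    return Q2@Q.T@G
def plan(P,Rt,back=0.,n=None):
    o=sensors.get_obs();p=o["ee_pos"];r=R.from_euler("xyz",o["tcp_rot"],degrees=True);Rt=R.from_matrix(Rt)
    tgt=np.array(P)-(.054+back)*Rt.as_matrix()[:,2]
    dv=(r.inv()*Rt).as_rotvec(degrees=True);dp=tgt-p
    n=n or int(max(np.ceil(abs(dv).max()/30),np.ceil(np.abs(r.inv().apply(dp)).max()/.1),1))
    print("n",n,"rot",dv.round(1),"dp",dp.round(4),"tgt",tgt.round(4))
    for i in range(n):
        ri=r*R.from_rotvec(dv*i/n,degrees=True);print((ri.inv().apply(dp/n)*10).round(3).tolist(),(dv/n/30).round(3).tolist())
E
python3 - <<'E'
from h import *
print(ray("top",[[300,195],[300,200],[230,192]],0.0).round(3).tolist())
G=grasp();print(np.linalg.det(G),G.round(2).tolist())
aT=G.T@U(RIM)
for h in (-60,-16,30,90): M=place(h);print(h,np.linalg.det(M).round(2),(M@aT).round(2),M[:,2].round(2),"y",M[:,1].round(2),R.from_matrix(G.T@M).as_rotvec(degrees=True).round(0))
plan(B,G,.1)
E
```

```text
[[0.629, 0.224, 0.0], [0.616, 0.223, 0.0], [0.626, 0.406, 0.0]]
1.0 [[-0.57, 0.72, 0.4], [0.59, 0.69, -0.41], [-0.57, 0.0, -0.82]]
-60 1.0 [-0.  0.  1.] [ 0.41 -0.71 -0.57] y [-0.87 -0.5  -0.  ] [  29.   15. -167.]
-16 1.0 [-0.  0.  1.] [ 0.79 -0.23 -0.57] y [-0.28 -0.96 -0.  ] [-27.  30. 154.]
30 1.0 [-0.  0.  1.] [ 0.71  0.41 -0.57] y [ 0.5  -0.87 -0.  ] [-20.  62. 111.]
90 1.0 [-0. -0.  1.] [ 0.    0.82 -0.57] y [ 1. -0. -0.] [-8. 85. 48.]
n 4 rot [  7.5 -34.4  24. ] dp [ 0.2819 -0.1885 -0.1481] tgt [0.4811 0.324  0.1551]
[-0.828, -0.183, 0.37] [0.062, -0.287, 0.2]
[-0.776, -0.085, 0.496] [0.062, -0.287, 0.2]
[-0.697, 0.011, 0.608] [0.062, -0.287, 0.2]
[-0.593, 0.1, 0.703] [0.062, -0.287, 0.2]
```

>>> {"fn": "apply_moves", "kwargs": {"rows": [[[-0.83, -0.18, 0.37], [0.06, -0.29, 0.2], 0.75], [[-0.83, -0.18, 0.37], [0.06, -0.29, 0.2], 0.75], [[-0.83, -0.18, 0.37], [0.06, -0.29, 0.2], 0.75]], "force": 25}}

```text
time: 0.4
ee_pos: [0.2719, 0.4636, 0.264]
tcp_rot: [-178.4, 8.9, 152.7]
wrist_force: [-0.3, -0.2, 0.1]
opening: 0.064
grasp_force: 0.0
```

>>> {"fn": "apply_moves", "kwargs": {"rows": [[[-0.78, -0.08, 0.5], [0.06, -0.29, 0.2], 0.75], [[-0.78, -0.08, 0.5], [0.06, -0.29, 0.2], 0.75], [[-0.78, -0.08, 0.5], [0.06, -0.29, 0.2], 0.75]]}}

```text
time: 0.7
ee_pos: [0.3427, 0.4169, 0.2269]
tcp_rot: [-178.0, 17.7, 146.8]
wrist_force: [-1.1, 0.4, -0.2]
opening: 0.0639
grasp_force: 0.0
```

Run:
```python
from h import *
o=sensors.get_obs();q=o["q"];print(o["time"],q.round(2),o["ee_pos"].round(4),o["opening"])
M=R.from_euler("xyz",o["tcp_rot"],degrees=True)
# wrist model: Rz(q1) Ry(s) Rz(e5 q5) R0 Rz(e6 q6), R0 from the start pose
s0=90.; 
def base(q,e5): return R.from_euler("z",q[0],degrees=True)*R.from_euler("y",q[1]-q[2]+q[3],degrees=True)*R.from_euler("z",e5*q[4],degrees=True)
q0=[68.755,4.979,10.078,95.1,0,90];M0=R.from_euler("xyz",[180,0,158.755],degrees=True)
for e5 in (1,-1):
  for e6 in (1,-1):
    R0=base(q0,e5).inv()*M0*R.from_euler("z",-e6*90,degrees=True)
    print(e5,e6,((base(q,e5)*R0*R.from_euler("z",e6*q[5],degrees=True)).inv()*M).magnitude()*57.3)
plan(B,grasp(),.1)
```

```text
0.7 [ 57.44   4.09  -0.53  87.72 -17.68  91.28] [0.3427 0.4169 0.2269] 0.06389111816780792
1 1 0.0010000736614154966
1 -1 2.5529923456320143
-1 1 35.36766893273083
-1 -1 35.45673331061022
n 2 rot [  3.7 -17.   11.9] dp [ 0.1384 -0.0929 -0.0717] tgt [0.4811 0.324  0.1551]
[-0.685, 0.011, 0.595] [0.062, -0.283, 0.198]
[-0.584, 0.098, 0.688] [0.062, -0.283, 0.198]
```

>>> {"fn": "apply_moves", "kwargs": {"rows": [[[-0.68, 0.01, 0.6], [0.06, -0.28, 0.2], 0.75], [[-0.68, 0.01, 0.6], [0.06, -0.28, 0.2], 0.75], [[-0.68, 0.01, 0.6], [0.06, -0.28, 0.2], 0.75]]}}

```text
time: 1.0
ee_pos: [0.4114, 0.3712, 0.1906]
tcp_rot: [-178.5, 26.2, 140.7]
wrist_force: [0.1, -0.1, -0.2]
opening: 0.0639
grasp_force: 0.0
```

>>> {"fn": "apply_moves", "kwargs": {"rows": [[[-0.58, 0.1, 0.69], [0.06, -0.28, 0.2], 0.75], [[-0.58, 0.1, 0.69], [0.06, -0.28, 0.2], 0.75], [[-0.58, 0.1, 0.69], [0.06, -0.28, 0.2], 0.75]]}}

```text
time: 1.3
ee_pos: [0.4805, 0.3258, 0.1543]
tcp_rot: [179.8, 34.7, 133.8]
wrist_force: [-1.0, -0.3, 0.6]
opening: 0.0637
grasp_force: 0.0
```

```bash
cat >> h.py <<'E'
Q0=[68.755,4.979,10.078,95.1,0,90]
E_=lambda a,v:R.from_euler(a,v,degrees=True)
R0=(E_("z",Q0[0])*E_("y",90)).inv()*E_("xyz",[180,0,158.755])*E_("z",-90)
def wrist(P,M,L,back=0.):   # (q1, pitch sum, q5, q6) at a grasp-point pose; two solutions reduce to |q5|<83
    W=np.array(P)-(.054+back+L)*M[:,2];q1=np.degrees(np.arctan2(W[1],W[0]))
    # q1^-1 M = Ry(s) Rz(q5) R0 Rz(q6)
    N=E_("z",-q1).as_matrix()@M; C0=R0.as_matrix()[:,2]  # tool z before s,q5
    s5=N[:,2]; q5=np.degrees(np.arcsin(np.clip(s5[1],-1,1))); s=np.degrees(np.arctan2(-s5[2],s5[0]))
    K=(E_("y",s)*E_("z",q5)*R0).as_matrix().T@N
    return np.round([q1,s,q5,np.degrees(np.arctan2(K[1,0],K[0,0]))],1),W.round(3)
E
python3 - <<'E'
from h import *
o=sensors.get_obs();q=o["q"];M=E_("xyz",o["tcp_rot"]).as_matrix();p=o["ee_pos"];n=[-np.sin(np.radians(q[0])),np.cos(np.radians(q[0])),0]
L=np.dot(n,p)/np.dot(n,M[:,2]);print("L",L,q.round(1),(q[1]-q[2]+q[3]).round(1),R0.as_matrix()[:,2].round(2))
print(wrist(p+.054*M[:,2],M,L))
for h in (-90,-60,-16,0,15,30,45,90): print(h,*wrist(PL+[0,0,.03],place(h),L))
b=KN; 
for y in (74-1.0*.4,-106.4): 
  for k in (0,72):
    t=-Z;yy=U(y-k);print("knob",y,k,*wrist(KN,np.c_[np.cross(yy,t),yy,t],L))
print("t",o["time"],o["opening"]);plan(B,grasp(),0)
E
```

```text
L 0.21240000000000023 [ 46.1   8.9  -6.3  76.1 -34.7  92.7] 91.3 [ 1.  0. -0.]
(array([ 46.1,  91.3, -34.7,  92.7]), array([0.396, 0.412, 0.329]))
-90 [ 10.  103.9 -53.8 -73. ] [0.662 0.116 0.253]
-60 [   8.9   62.8  -49.9 -123.9] [0.552 0.087 0.253]
-16 [  -5.3   35.5   -8.8 -173.8] [ 0.452 -0.042  0.253]
0 [-13.   35.7  10.6 172.5] [ 0.443 -0.102  0.253]
15 [-19.4  40.3  27.5 158.6] [ 0.451 -0.158  0.253]
30 [-24.1  50.   41.6 141.6] [ 0.473 -0.211  0.253]
45 [-26.8  66.   51.1 119.8] [ 0.507 -0.256  0.253]
90 [-25.8 121.9  47.5  49.8] [ 0.662 -0.32   0.253]
knob 73.6 0 [-6.8 90.   0.   9.6] [ 0.527 -0.062  0.339]
knob 73.6 72 [-6.8 90.   0.  81.6] [ 0.527 -0.062  0.339]
knob -106.4 0 [  -6.8   90.     0.  -170.4] [ 0.527 -0.062  0.339]
knob -106.4 72 [ -6.8  90.    0.  -98.4] [ 0.527 -0.062  0.339]
t 1.3 0.06372556416422798
n 2 rot [ 0.1 -0.3 -0.1] dp [ 0.0405 -0.043  -0.081 ] tgt [0.521  0.2828 0.0732]
[-0.013, -0.005, 0.501] [0.002, -0.005, -0.002]
[-0.011, -0.004, 0.501] [0.002, -0.005, -0.002]
```

>>> {"fn": "apply_moves", "kwargs": {"rows": [[[-0.01, 0, 0.3], [0, 0, 0], 0.75], [[-0.02, -0.01, 0.6], [0, 0, 0], 0.75], [[-0.02, -0.01, 0.85], [0, 0, 0], 0.75], [[-0.02, -0.01, 1.0], [0, 0, 0], 0.75], [[-0.02, -0.01, 1.0], [0, 0, 0], 0.75]]}}

```text
time: 1.8
ee_pos: [0.5193, 0.2848, 0.0745]
tcp_rot: [179.7, 34.6, 133.9]
wrist_force: [-0.8, -0.1, -0.5]
opening: 0.0639
grasp_force: 0.0
```

Run:
```python
from h import *
snap("scene","s1");snap("top","t1");a=cv2.imread("pics/s1.png");b=cv2.imread("pics/t1.png")
cv2.imwrite("pics/c1.png",np.hstack([cv2.resize(a[130:250,220:370],None,fx=3,fy=3),cv2.resize(b[170:260,230:330],None,fx=3.5,fy=4)]))
plan(B,grasp(),0)
```

```text
n 1 rot [ 0.4 -0.4 -0.1] dp [ 0.0012 -0.0031 -0.0033] tgt [0.521  0.2828 0.0732]
[-0.007, -0.013, 0.045] [0.013, -0.012, -0.004]
```

View pics/c1.png

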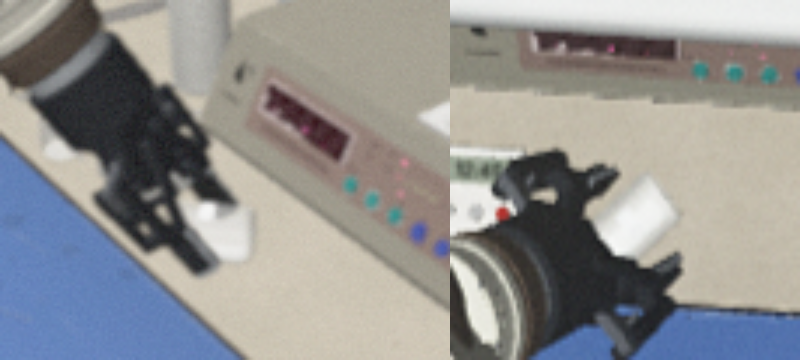

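The fingers straddle the lying beaker evenly in both views, so I'll close.

>>> {"fn": "apply_moves", "kwargs": {"rows": [[[-0.01, -0.01, 0.03], [0, 0, 0], 0.75], [[-0.01, -0.01, 0.03], [0, 0, 0], 0.3], [[-0.01, -0.01, 0.03], [0, 0, 0], 0.3], [[-0.01, -0.01, 0.03], [0, 0, 0], 0.3], [[-0.01, -0.01, 0.03], [0, 0, 0], 0.3], [[-0.01, -0.01, 0.03], [0, 0, 0], 0.3], [[-0.01, -0.01, 0.03], [0, 0, 0], 0.3]], "force": 25}}

```text
time: 2.6
ee_pos: [0.5212, 0.2828, 0.0744]
tcp_rot: [179.5, 34.7, 133.8]
wrist_force: [-3.9, 2.9, 5.6]
opening: 0.0411
grasp_force: 25.6
```

>>> {"fn": "apply_moves", "kwargs": {"rows": [[[-0.2, 0, -0.28], [0, 0, 0], 0.3], [[-0.45, 0, -0.65], [0, 0, 0], 0.3], [[-0.7, 0, -1.0], [0, 0, 0], 0.3], [[-0.7, 0, -1.0], [0, 0, 0], 0.3]]}}

```text
time: 3.0
ee_pos: [0.5225, 0.2824, 0.2023]
tcp_rot: [178.9, 34.7, 133.5]
wrist_force: [0.4, -0.1, -0.4]
opening: 0.0409
grasp_force: 25.7
```

Run:
```python
from h import *
o=sensors.get_obs();print(o["ee_pos"].round(3),o["opening"],o["grasp_force"],o["wrist_force"].round(1))
plan(PL+[0,0,.095],place(30),0,6)
```

```text
[0.523 0.282 0.202] 0.040861511892928165 25.718167860577523 [ 0.4 -0.1 -0.4]
n 6 rot [-19.1  61.2 110.6] dp [ 0.1007 -0.4065 -0.0064] tgt [ 0.6232 -0.1241  0.196 ]
[-0.493, -0.351, 0.348] [-0.106, 0.34, 0.614]
[-0.632, -0.184, 0.232] [-0.106, 0.34, 0.614]
[-0.689, 0.021, 0.109] [-0.106, 0.34, 0.614]
[-0.656, 0.237, -0.005] [-0.106, 0.34, 0.614]
[-0.538, 0.434, -0.094] [-0.106, 0.34, 0.614]
[-0.351, 0.586, -0.145] [-0.106, 0.34, 0.614]
```

>>> {"fn": "apply_moves", "kwargs": {"rows": [[[-0.49, -0.35, 0.35], [-0.11, 0.34, 0.61], 0.3], [[-0.49, -0.35, 0.35], [-0.11, 0.34, 0.61], 0.3], [[-0.49, -0.35, 0.35], [-0.11, 0.34, 0.61], 0.3], [[-0.49, -0.35, 0.35], [-0.11, 0.34, 0.61], 0.3]]}}

```text
time: 3.4
ee_pos: [0.5378, 0.2124, 0.1943]
tcp_rot: [166.9, 22.2, 114.4]
wrist_force: [0.2, 0.5, -1.4]
opening: 0.0412
grasp_force: 25.8
```

>>> {"fn": "apply_moves", "kwargs": {"rows": [[[-0.63, -0.18, 0.23], [-0.11, 0.34, 0.61], 0.3], [[-0.63, -0.18, 0.23], [-0.11, 0.34, 0.61], 0.3], [[-0.63, -0.18, 0.23], [-0.11, 0.34, 0.61], 0.3], [[-0.63, -0.18, 0.23], [-0.11, 0.34, 0.61], 0.3]]}}

```text
time: 3.8
ee_pos: [0.5547, 0.1457, 0.1933]
tcp_rot: [159.8, 7.2, 99.5]
wrist_force: [0.6, -0.1, -0.2]
opening: 0.0411
grasp_force: 25.8
```

>>> {"fn": "apply_moves", "kwargs": {"rows": [[[-0.69, 0.02, 0.11], [-0.11, 0.34, 0.61], 0.3], [[-0.69, 0.02, 0.11], [-0.11, 0.34, 0.61], 0.3], [[-0.69, 0.02, 0.11], [-0.11, 0.34, 0.61], 0.3], [[-0.69, 0.02, 0.11], [-0.11, 0.34, 0.61], 0.3]]}}

```text
time: 4.2
ee_pos: [0.5717, 0.0784, 0.1919]
tcp_rot: [156.7, -9.1, 86.4]
wrist_force: [0.8, 0.3, -1.3]
opening: 0.0408
grasp_force: 25.8
```

Run:
```python
from h import *
o=sensors.get_obs();print(o["ee_pos"].round(3),o["q"].round(1),o["opening"],o["grasp_force"])
plan(PL+[0,0,.095],place(30),0,3)
```

```text
[0.572 0.078 0.192] [  6.2 -12.1 -22.2  55.4   4.3 102.7] 0.04077748509910216 25.81028016401433
n 3 rot [-9.9 30.9 55.8] dp [ 0.0515 -0.2025  0.0041] tgt [ 0.6232 -0.1241  0.196 ]
[-0.652, 0.243, -0.024] [-0.109, 0.344, 0.62]
[-0.528, 0.441, -0.111] [-0.109, 0.344, 0.62]
[-0.334, 0.59, -0.16] [-0.109, 0.344, 0.62]
```

>>> {"fn": "apply_moves", "kwargs": {"rows": [[[-0.65, 0.24, -0.03], [-0.11, 0.34, 0.62], 0.3], [[-0.65, 0.24, -0.03], [-0.11, 0.34, 0.62], 0.3], [[-0.65, 0.24, -0.03], [-0.11, 0.34, 0.62], 0.3], [[-0.65, 0.24, -0.03], [-0.11, 0.34, 0.62], 0.3]]}}

```text
time: 4.6
ee_pos: [0.5883, 0.0114, 0.1934]
tcp_rot: [157.6, -25.8, 72.6]
wrist_force: [-0.3, 0.7, -0.2]
opening: 0.0405
grasp_force: 25.8
```

>>> {"fn": "apply_moves", "kwargs": {"rows": [[[-0.53, 0.44, -0.11], [-0.11, 0.34, 0.62], 0.3], [[-0.53, 0.44, -0.11], [-0.11, 0.34, 0.62], 0.3], [[-0.53, 0.44, -0.11], [-0.11, 0.34, 0.62], 0.3], [[-0.53, 0.44, -0.11], [-0.11, 0.34, 0.62], 0.3]]}}

```text
time: 5.0
ee_pos: [0.6054, -0.0558, 0.1944]
tcp_rot: [163.8, -41.7, 55.7]
wrist_force: [1.1, 0.2, -0.4]
opening: 0.0407
grasp_force: 25.9
```

>>> {"fn": "apply_moves", "kwargs": {"rows": [[[-0.33, 0.59, -0.16], [-0.11, 0.34, 0.62], 0.3], [[-0.33, 0.59, -0.16], [-0.11, 0.34, 0.62], 0.3], [[-0.33, 0.59, -0.16], [-0.11, 0.34, 0.62], 0.3], [[-0.33, 0.59, -0.16], [-0.11, 0.34, 0.62], 0.3], [[-0.33, 0.59, -0.16], [-0.11, 0.34, 0.62], 0.3]]}}

```text
time: 5.5
ee_pos: [0.623, -0.1224, 0.1974]
tcp_rot: [179.5, -54.7, 30.5]
wrist_force: [0.4, 0.1, 0.2]
opening: 0.0409
grasp_force: 26.0
```

Run:
```python
from h import *
snap("scene","s2");snap("top","t2");a=cv2.imread("pics/s2.png");b=cv2.imread("pics/t2.png")
cv2.imwrite("pics/c2.png",np.hstack([cv2.resize(a[170:350,350:550],None,fx=2.5,fy=2.5),cv2.resize(b[140:275,380:480],None,fx=3,fy=3.333)]))
o=sensors.get_obs();print(o["ee_pos"].round(3),o["q"].round(1),o["opening"],o["grasp_force"])
plan(PL+[0,0,.095],place(30),0)
```

```text
[ 0.623 -0.123  0.198] [-23.9 -10.5 -30.3  30.1  41.2 141.5] 0.04086701183536212 25.980982207238412
n 1 rot [0.1 0.2 0.3] dp [-0.     -0.0015 -0.0021] tgt [ 0.6232 -0.1241  0.196 ]
[-0.021, 0.013, 0.006] [0.004, 0.007, 0.009]
```

View pics/c2.png

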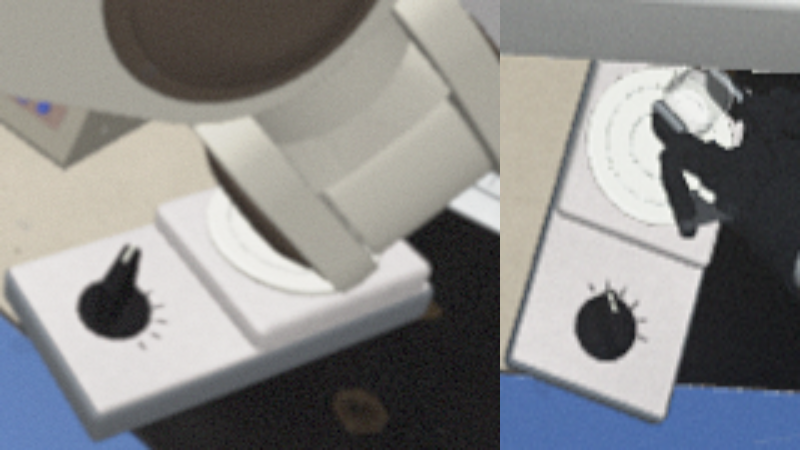

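Run:
```python
from h import *
print(ray("top",[[449,170]],.193).round(3))
plan(PL+[0,0,.034]-.004*U(30),place(30),0)
```

```text
[[ 0.657 -0.103  0.193]]
n 1 rot [0.1 0.2 0.3] dp [-0.0035 -0.0035 -0.0631] tgt [ 0.6197 -0.1261  0.135 ]
[-0.543, 0.01, 0.325] [0.004, 0.007, 0.009]
```

>>> {"fn": "apply_moves", "kwargs": {"rows": [[[-0.2, 0, 0.12], [0, 0, 0], 0.3], [[-0.4, 0.01, 0.24], [0, 0, 0], 0.3], [[-0.54, 0.01, 0.32], [0, 0.01, 0.01], 0.3], [[-0.54, 0.01, 0.32], [0, 0.01, 0.01], 0.3], [[-0.54, 0.01, 0.32], [0, 0.01, 0.01], 0.3]]}}

```text
time: 6.1
ee_pos: [0.6195, -0.1267, 0.1356]
tcp_rot: [-179.9, -55.2, 29.7]
wrist_force: [0.4, -0.7, -0.6]
opening: 0.041
grasp_force: 26.0
```

>>> {"fn": "apply_moves", "kwargs": {"rows": [[[-0.02, 0, 0.01], [0, 0, 0], 0.3], [[-0.03, 0, 0.02], [0, 0, 0], 0.3], [[-0.03, 0, 0.02], [0, 0, 0], 0.3]]}}

```text
time: 6.4
ee_pos: [0.6192, -0.1271, 0.1319]
tcp_rot: [-179.8, -55.2, 29.6]
wrist_force: [-0.5, 0.5, -0.2]
opening: 0.0407
grasp_force: 26.0
```

>>> {"fn": "apply_moves", "kwargs": {"rows": [[[-0.017, 0, 0.012], [0, 0, 0], 0.3], [[-0.017, 0, 0.012], [0, 0, 0], 0.3], [[-0.017, 0, 0.012], [0, 0, 0], 0.3]]}}

```text
time: 6.7
ee_pos: [0.6192, -0.1272, 0.1295]
tcp_rot: [-179.8, -55.2, 29.5]
wrist_force: [0.7, -0.6, 0.5]
opening: 0.0407
grasp_force: 26.0
```

>>> {"fn": "apply_moves", "kwargs": {"rows": [[[-0.012, 0, 0.008], [0, 0, 0], 0.3], [[-0.012, 0, 0.008], [0, 0, 0], 0.3], [[-0.012, 0, 0.008], [0, 0, 0], 0.3]]}}

```text
time: 7.0
ee_pos: [0.6195, -0.1272, 0.1294]
tcp_rot: [-179.9, -55.3, 29.6]
wrist_force: [-3.5, -0.4, 6.5]
opening: 0.0408
grasp_force: 26.2
```

Contact with the plate shows as 6.5 N upward. I'll release gently.

>>> {"fn": "apply_moves", "kwargs": {"rows": [[[0, 0, 0], [0, 0, 0], 0.5], [[0, 0, 0], [0, 0, 0], 0.53], [[0, 0, 0], [0, 0, 0], 0.58], [[0, 0, 0], [0, 0, 0], 0.65], [[0, 0, 0], [0, 0, 0], 0.75], [[0, 0, 0], [0, 0, 0], 0.75], [[0, 0, 0], [0, 0, 0], 0.75]]}}

```text
time: 7.7
ee_pos: [0.6189, -0.1271, 0.1277]
tcp_rot: [-179.7, -55.2, 29.5]
wrist_force: [0.9, -0.5, -0.0]
opening: 0.0638
grasp_force: 0.0
```

Run:
```python
from h import *
snap("top","t3");b=cv2.imread("pics/t3.png")
cv2.imwrite("pics/c3.png",cv2.resize(b[140:275,380:480],None,fx=4,fy=4))
```

```text
(no output)
```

View pics/c3.png

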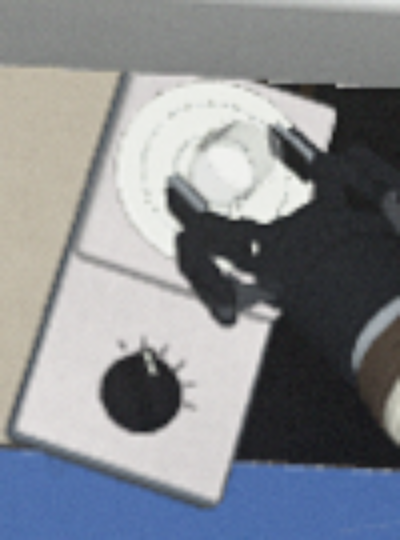

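The beaker stands upright, its base at about px (436,183), near the plate centre. I'll back out along the fingers.

>>> {"fn": "apply_moves", "kwargs": {"rows": [[[0, 0, -0.15], [0, 0, 0], 0.75], [[0, 0, -0.4], [0, 0, 0], 0.75], [[0, 0, -0.7], [0, 0, 0], 0.75], [[0, 0, -1.0], [0, 0, 0], 0.75], [[0, 0, -1.0], [0, 0, 0], 0.75]]}}

```text
time: 8.25
ee_pos: [0.5472, -0.1695, 0.1879]
tcp_rot: [179.9, -55.3, 29.7]
wrist_force: [0.4, -0.7, -0.3]
opening: 0.0644
grasp_force: 0.0
```

```bash
cat >> h.py <<'E'
def knob(y=73.6,k=0): yy=U(y-k);return np.c_[np.cross(yy,-Z),yy,-Z]
E
python3 - <<'E'
from h import *
snap("top","t4");b=cv2.imread("pics/t4.png")
cv2.imwrite("pics/c4.png",cv2.resize(b[150:265,380:480],None,fx=5,fy=5))
plan(KN+[0,0,.09],knob(),0)
E
```

```text
n 5 rot [  63.5  -26.9 -121.3] dp [-0.0207  0.1064  0.0305] tgt [ 0.527  -0.0625  0.217 ]
[0.089, -0.206, 0.022] [0.423, -0.18, -0.809]
[0.168, -0.142, 0.049] [0.423, -0.18, -0.809]
[0.214, -0.048, 0.052] [0.423, -0.18, -0.809]
[0.216, 0.054, 0.031] [0.423, -0.18, -0.809]
[0.175, 0.141, -0.01] [0.423, -0.18, -0.809]
```

View pics/c4.png

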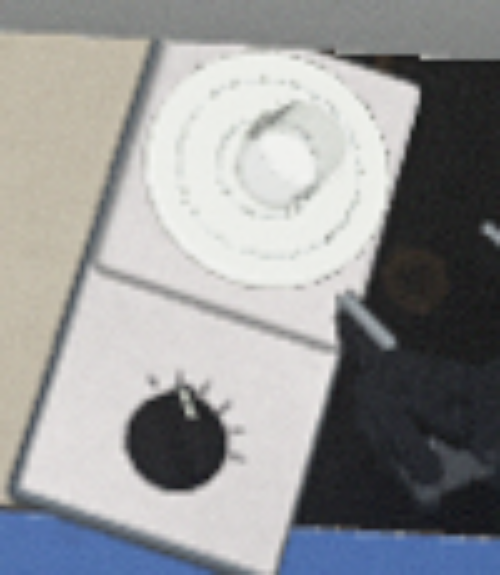

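The base sits about 3 mm from the plate's middle, which is fine. The six ticks start left of the pointer axis, so the bar isn't along the stirrer. I'll measure its bearing from the ticks and the white pointer line.

Run:
```python
from h import *
f=lambda P:np.c_[380+np.array(P)[:,0]/5-.4,150+np.array(P)[:,1]/5-.4]
tk=ray("top",f([(152,382),(180,378),(208,380),(225,405),(237,432),(237,460)]),.046)[:,:2]-KN[:2]
print([np.degrees(np.arctan2(y,x)).round(1)+24*i for i,(x,y) in enumerate(tk)],np.linalg.norm(tk,axis=1).round(3))
a=cv2.imread("pics/t4.png");r=a[222:236,408:424].min(2).astype(int);print(r)
b=cv2.imread("pics/s2.png");print(ray("scene",[[350+132/2.5,170+250/2.5],[350+120/2.5,170+262/2.5]],.087).round(4), ray("top",f([(185,392),(193,415)]),.087).round(4))
cv2.imwrite("pics/c5.png",np.hstack([cv2.resize(a[220:255,395:435],None,fx=10,fy=10,interpolation=2),cv2.resize(b[260:311,375:415],None,fx=10,fy=350/51,interpolation=2)]))
```

```text
[np.float64(20.0), np.float64(18.7), np.float64(20.4), np.float64(20.799999999999997), np.float64(19.200000000000003), np.float64(18.400000000000006)] [0.031 0.032 0.036 0.032 0.032 0.032]
[[215 217 215 216 218 218 217 219 218 219 218 215 216 216 216 217]
 [213 215 212 214 211 214 214 207 211 216 215 217 215 217 215 214]
 [215 206 207 217 216 213 217 181 186 216 214 216 217 215 216 216]
 [218 184 167 200 216 217 220 157 168 226 220 217 219 206 209 216]
 [217 194 126 170 221 223 218 141 142 190 206 220 207 172 201 218]
 [216 223 188 188 217 203 167 103 106  78 144 205 150 153 208 218]
 [218 223 212 193 159 114  62  76 164 125  59 141 139 186 218 213]
 [207 187 144  76  38  32  28  37 167 164  53  98 148 203 222 217]
 [154  61  27  36  39  36  44  41 100 130  88  28  66 146 212 226]
 [ 66  37  42  37  39  35  38  38  67 162 132  33  36  47 153 196]
 [ 38  40  41  39  42  37  42  39  29 172 167  62  31  36  71 104]
 [ 42  42  45  43  37  40  37  39  39  86 111  79  34  33  31  72]
 [ 44  46  39  40  37  40  38  40  41  38  36  39  41  36  38  30]
 [ 42  42  46  44  42  37  41  29  43  41  41  45  36  40  40  34]]
[[ 0.544  -0.0593  0.087 ]
 [ 0.5302 -0.0618  0.087 ]] [[ 0.5452 -0.0585  0.087 ]
 [ 0.5345 -0.0623  0.087 ]]
```

View pics/c5.png

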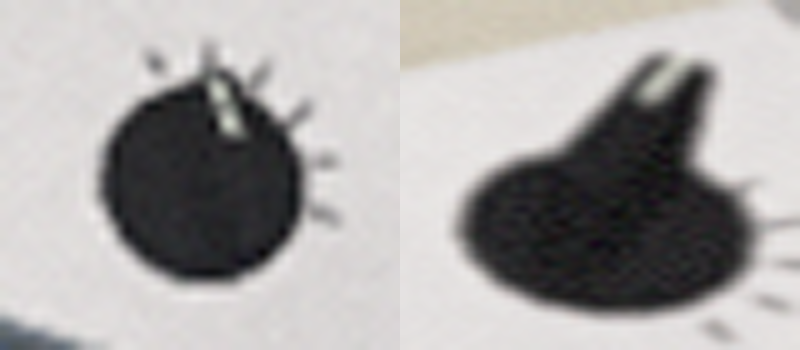

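Run:
```python
from h import *
plan(KN+[0,0,.09],knob(y=20),0)
```

```text
n 3 rot [ 38.5 -45.6 -73.7] dp [-0.0207  0.1064  0.0305] tgt [ 0.527  -0.0625  0.217 ]
[0.149, -0.343, 0.037] [0.428, -0.507, -0.819]
[0.288, -0.237, 0.044] [0.428, -0.507, -0.819]
[0.364, -0.09, -0.007] [0.428, -0.507, -0.819]
```

>>> {"fn": "apply_moves", "kwargs": {"rows": [[[0.15, -0.34, 0.0], [0.43, -0.51, -0.82], 0.5], [[0.15, -0.34, 0.0], [0.43, -0.51, -0.82], 0.5], [[0.15, -0.34, 0.0], [0.43, -0.51, -0.82], 0.5], [[0.15, -0.34, 0.0], [0.43, -0.51, -0.82], 0.5], [[0.15, -0.34, 0.0], [0.43, -0.51, -0.82], 0.5]]}}

```text
time: 8.8
ee_pos: [0.5396, -0.1336, 0.1968]
tcp_rot: [168.9, -36.9, 62.8]
wrist_force: [-0.8, -0.4, -0.4]
opening: 0.043
grasp_force: 0.0
```

>>> {"fn": "apply_moves", "kwargs": {"rows": [[[0.29, -0.24, 0.04], [0.43, -0.51, -0.82], 0.5], [[0.29, -0.24, 0.04], [0.43, -0.51, -0.82], 0.5], [[0.29, -0.24, 0.04], [0.43, -0.51, -0.82], 0.5], [[0.29, -0.24, 0.04], [0.43, -0.51, -0.82], 0.5], [[0.29, -0.24, 0.04], [0.43, -0.51, -0.82], 0.5]]}}

```text
time: 9.3
ee_pos: [0.5318, -0.0976, 0.207]
tcp_rot: [170.8, -17.3, 86.7]
wrist_force: [-1.4, 0.1, 0.0]
opening: 0.0427
grasp_force: 0.0
```

Run:
```python
from h import *
o=sensors.get_obs();print(o["q"].round(1))
plan(np.array([.527,-.0628,.163]),knob(y=109.6),0)
```

```text
[-17.7  -1.7  -8.9  77.9  18.9  77.8]
n 4 rot [  23.1   -2.3 -113. ] dp [-0.0048  0.0348  0.01  ] tgt [ 0.527  -0.0628  0.217 ]
[0.09, -0.017, -0.001] [0.192, -0.019, -0.942]
[0.087, 0.027, -0.002] [0.192, -0.019, -0.942]
[0.064, 0.065, -0.008] [0.192, -0.019, -0.942]
[0.026, 0.086, -0.016] [0.192, -0.019, -0.942]
```

>>> {"fn": "apply_moves", "kwargs": {"rows": [[[0.09, -0.02, 0], [0.19, -0.02, -0.94], 0.5], [[0.09, -0.02, 0], [0.19, -0.02, -0.94], 0.5], [[0.09, -0.02, 0], [0.19, -0.02, -0.94], 0.5], [[0.09, -0.02, 0], [0.19, -0.02, -0.94], 0.5]]}}

```text
time: 9.7
ee_pos: [0.5296, -0.0895, 0.2091]
tcp_rot: [169.2, -11.8, 115.3]
wrist_force: [-0.2, 0.0, -1.1]
opening: 0.0425
grasp_force: 0.0
```

>>> {"fn": "apply_moves", "kwargs": {"rows": [[[0.09, 0.03, 0], [0.19, -0.02, -0.94], 0.5], [[0.09, 0.03, 0], [0.19, -0.02, -0.94], 0.5], [[0.09, 0.03, 0], [0.19, -0.02, -0.94], 0.5], [[0.09, 0.03, 0], [0.19, -0.02, -0.94], 0.5]]}}

```text
time: 10.1
ee_pos: [0.5286, -0.0803, 0.2115]
tcp_rot: [170.6, -6.1, 143.3]
wrist_force: [0.1, -0.2, 0.7]
opening: 0.0432
grasp_force: 0.0
```

>>> {"fn": "apply_moves", "kwargs": {"rows": [[[0.06, 0.06, -0.01], [0.19, -0.02, -0.94], 0.5], [[0.06, 0.06, -0.01], [0.19, -0.02, -0.94], 0.5], [[0.06, 0.06, -0.01], [0.19, -0.02, -0.94], 0.5], [[0.06, 0.06, -0.01], [0.19, -0.02, -0.94], 0.5], [[0.06, 0.06, -0.01], [0.19, -0.02, -0.94], 0.5]]}}

```text
time: 10.6
ee_pos: [0.5272, -0.0722, 0.2143]
tcp_rot: [174.4, -1.7, 171.0]
wrist_force: [0.1, 0.1, -0.6]
opening: 0.0426
grasp_force: 0.0
```

Run:
```python
from h import *
o=sensors.get_obs();print(o["q"].round(1))
plan(np.array([.527,-.0628,.163]),knob(y=109.6),0)
```

```text
[-10.    3.2  -1.9  86.8   5.6  -1.1]
n 1 rot [  5.9  -0.3 -28.6] dp [-0.0002  0.0094  0.0027] tgt [ 0.527  -0.0628  0.217 ]
[0.018, 0.095, -0.018] [0.197, -0.011, -0.954]
```

>>> {"fn": "apply_moves", "kwargs": {"rows": [[[0.02, 0.09, -0.02], [0.2, -0.01, -0.95], 0.5], [[0.02, 0.09, -0.02], [0.2, -0.01, -0.95], 0.5], [[0.02, 0.09, -0.02], [0.2, -0.01, -0.95], 0.5], [[0.02, 0.09, -0.02], [0.2, -0.01, -0.95], 0.5], [[0.02, 0.09, -0.02], [0.2, -0.01, -0.95], 0.5]]}}

```text
time: 11.1
ee_pos: [0.5266, -0.0634, 0.2175]
tcp_rot: [-179.9, -0.1, -160.5]
wrist_force: [-0.8, -0.7, -0.3]
opening: 0.0426
grasp_force: 0.0
```

Run:
```python
from h import *
plan(np.array([.527,-.0628,.073]),knob(y=109.6),0)
snap("scene","s6");a=cv2.imread("pics/s6.png");snap("top","t6");b=cv2.imread("pics/t6.png")
cv2.imwrite("pics/c6.png",np.hstack([cv2.resize(a[170:350,340:540],None,fx=2.5,fy=2.5),cv2.resize(b[140:275,380:480],None,fx=3,fy=3.333)]))
```

```text
n 1 rot [-0.1 -0.1 -0.1] dp [ 0.0004  0.0006 -0.0905] tgt [ 0.527  -0.0628  0.127 ]
[-0.006, 0.006, 0.905] [-0.003, -0.002, -0.004]
```

View pics/c6.png

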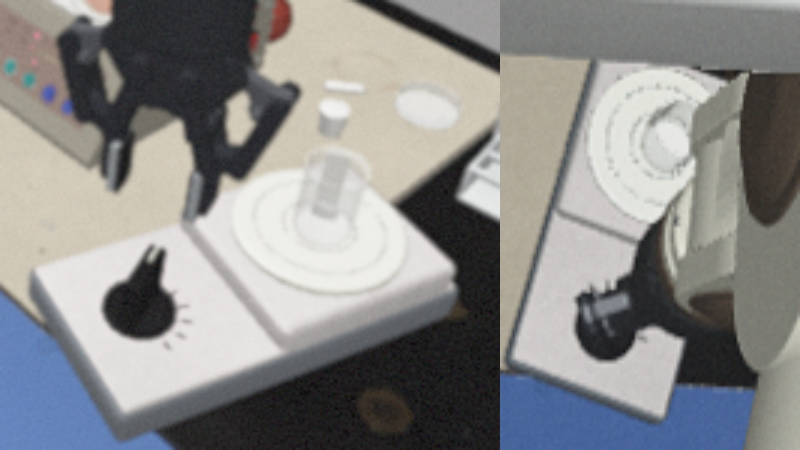

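The beaker is upright on the plate and the fingers are over the knob. I'll descend and grip the bar.

>>> {"fn": "apply_moves", "kwargs": {"rows": [[[0, 0, 0.3], [0, 0, 0], 0.5], [[0, 0, 0.6], [0, 0, 0], 0.5], [[0, 0.01, 0.8], [0, 0, 0], 0.5], [[0, 0.01, 0.88], [0, 0, 0], 0.5], [[0, 0.01, 0.88], [0, 0, 0], 0.5]]}}

```text
time: 11.7
ee_pos: [0.5259, -0.063, 0.1291]
tcp_rot: [-179.9, -0.2, -160.4]
wrist_force: [0.5, 0.2, -0.4]
opening: 0.0427
grasp_force: 0.0
```

>>> {"fn": "apply_moves", "kwargs": {"rows": [[[0, 0, 0], [0, 0, 0], 0.3], [[0, 0, 0], [0, 0, 0], 0.2], [[0, 0, 0], [0, 0, 0], 0.05], [[0, 0, 0], [0, 0, 0], 0.05], [[0, 0, 0], [0, 0, 0], 0.05], [[0, 0, 0], [0, 0, 0], 0.05]], "force": 40}}

```text
time: 12.3
ee_pos: [0.5268, -0.0626, 0.1316]
tcp_rot: [-179.8, -0.0, -160.3]
wrist_force: [-2.3, 3.3, 6.0]
opening: 0.0123
grasp_force: 40.9
```

>>> {"fn": "apply_moves", "kwargs": {"rows": [[[0, 0, -0.02], [0, 0, 0.27], 0.05], [[0, 0, -0.02], [0, 0, 0.53], 0.05], [[0, 0, -0.02], [0, 0, 0.8], 0.05], [[0, 0, -0.02], [0, 0, 0.8], 0.05], [[0, 0, -0.02], [0, 0, 0.8], 0.05]]}}

```text
time: 12.8
ee_pos: [0.5266, -0.0618, 0.1316]
tcp_rot: [-179.9, -0.1, 175.7]
wrist_force: [3.2, 7.7, -7.3]
opening: 0.0124
grasp_force: 40.8
```

>>> {"fn": "apply_moves", "kwargs": {"rows": [[[0, 0, 0], [0, 0, 0.27], 0.05], [[0, 0, 0], [0, 0, 0.53], 0.05], [[0, 0, 0], [0, 0, 0.8], 0.05], [[0, 0, 0], [0, 0, 0.8], 0.05], [[0, 0, 0], [0, 0, 0.8], 0.05]]}}

```text
time: 13.3
ee_pos: [0.5268, -0.0611, 0.1317]
tcp_rot: [180.0, -0.1, 151.8]
wrist_force: [4.3, 11.9, -7.8]
opening: 0.0122
grasp_force: 40.8
```

Run:
```python
from h import *
o=sensors.get_obs();print(o["q"].round(1),o["torque"].round(3),o["wrist_force"].round(1),o["tcp_rot"].round(1))
snap("scene","s7");a=cv2.imread("pics/s7.png")
cv2.imwrite("pics/c7.png",cv2.resize(a[200:340,340:520],None,fx=4,fy=4))
```

```text
[ -6.6   2.5 -11.6  75.9   0.   21.6] [ 2.507 -0.995  0.108] [ 4.3 11.9 -7.8] [ 1.800e+02 -1.000e-01  1.518e+02]
```

View pics/c7.png

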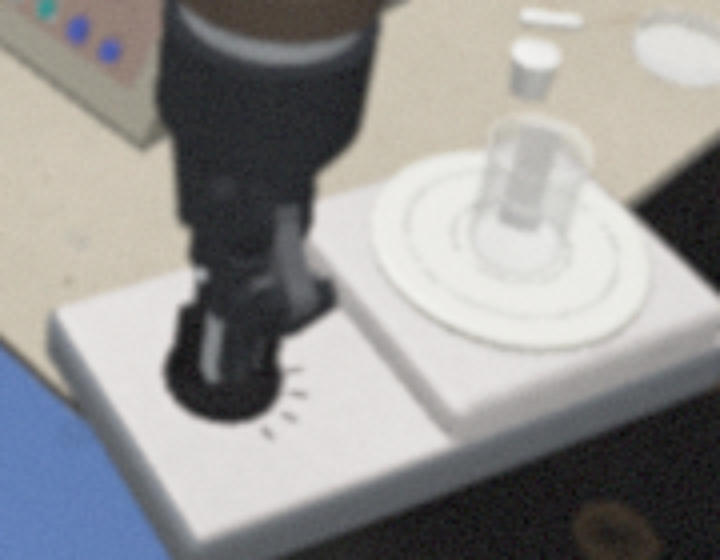

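>>> {"fn": "apply_moves", "kwargs": {"rows": [[[0, 0.01, 0.01], [0, 0, 0.27], 0.05], [[0, 0.01, 0.01], [0, 0, 0.53], 0.05], [[0, 0.01, 0.01], [0, 0, 0.8], 0.05], [[0, 0.01, 0.01], [0, 0, 0.8], 0.05], [[0, 0.01, 0.01], [0, 0, 0.8], 0.05], [[0, 0.01, 0.01], [0, 0, 0.8], 0.05], [[0, 0.01, 0.01], [0, 0, 0.8], 0.05]]}}

```text
time: 14.05
ee_pos: [0.5274, -0.0603, 0.1316]
tcp_rot: [180.0, -0.0, 127.8]
wrist_force: [3.4, 12.5, -1.6]
opening: 0.0125
grasp_force: 41.8
```

Run:
```python
from h import *
o=sensors.get_obs();print(o["q"].round(1),o["torque"].round(3),o["wrist_force"].round(1),o["tcp_rot"].round(1),o["grasp_force"])
snap("top","t8");b=cv2.imread("pics/t8.png");snap("scene","s8");a=cv2.imread("pics/s8.png")
cv2.imwrite("pics/c8.png",np.hstack([cv2.resize(a[200:340,340:520],None,fx=2.4,fy=3),cv2.resize(b[150:255,380:480],None,fx=3.5,fy=4)]))
```

```text
[ -6.5   2.6 -11.5  75.9   0.   45.7] [ 2.494 -0.421  0.101] [ 3.4 12.5 -1.6] [180.   -0.  127.8] 41.846389174461365
```

View pics/c8.png

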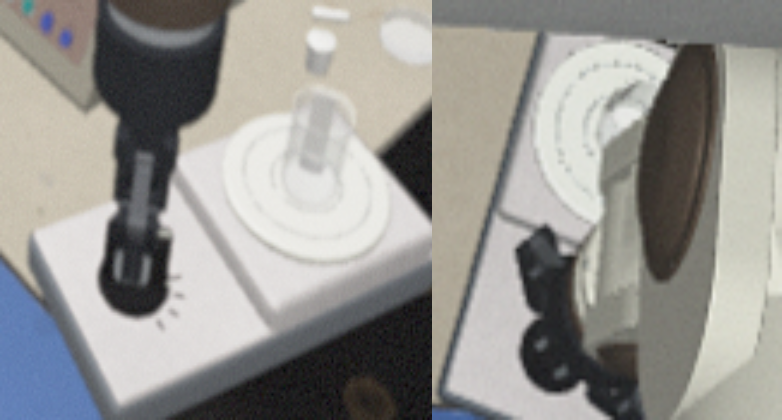

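The knob is held at 72° with about 0.1 N m of torque, and the beaker is upright, so I'm handing in.

```bash
python3 -c "
from workcell import bot;print(bot.job_done())"
```

```text
the job is handed in; nothing more can be done
None
```

I handed the job in with the beaker upright on the plate about 3 mm from its centre, and the knob turned 72° to the third stop and still held there; no verdict was shown.

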